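Set the suction dial with a fingertip and start the pump

TASK

Get the portable suction unit ready for the airway drill: stroke the knurled vacuum dial round with a fingertip until it clicks into the setting with the yellow mark, then press the green start key all the way down and let it come up again. Do not start the pump with the dial at any other setting. Nothing is to be picked up, and the things lying about stay where they are.

Things in the scene. Friction and masses are not known exactly. Their poses are not given: they have to be found in the camera images.
- dial (a joint): turn of the dial, growing CLOCKWISE seen from above. A ball detent holds it at six settings 30 degrees apart: 0 (off), 0.524, 1.047, 1.571 (yellow mark), 2.094, 2.618 rad. It starts 1 to 3 clicks below the yellow one. Leaving a detent takes about 0.05 N m (some 2 N along the rim); let go past half way, it snaps on into the next, else back. Knurled rubbery rim, friction about 1.
- dial_centre (a point): on the dial's axis, level with its top. The dial: black knurled disc, 60 mm diameter, 24 mm tall, standing on the unit's deck, upright axis, white pointer line on top. This point does not turn; its axes are the unit's: z up, -x to the unit's front (the side facing the robot, up to 0.35 rad askew), y to the unit's left.
- start_key (a joint): travel of the round green start key on the unit's deck: 0 up, 0.004 m fully down; a spring key that comes up again by itself, 1.6 N to start, 4.8 N fully down.
- start_key_top (a point): centre of the round green start key's top, 29 mm diameter, 9 mm above the deck when up, 5 mm when fully down; a 42 mm wide, 4 mm tall black collar rings it. It lies 40 mm in front of and 155 mm to the left of the dial's axis. Pressed straight down. Moves with the key.
- suction_unit: the suction unit, a white case with a blue band, 260 mm (its x) by 360 mm (its y), fixed to the table; flat deck 120 mm above the table. Origin: centre of its underside. -x is its front. A bracket holds the collection canister beyond its left (+y) side.
- canister: loose clear collection canister with a blue lid, 106 mm diameter, 155 mm tall, standing in the bracket at the unit's left side; its ports reach 60 mm above the deck. Its axis is 165 mm left of the key. Origin: centre of its underside. Leave it.
- airway_teal: loose teal oral airway, 85 x 40 x 12 mm, lying on the unit's deck behind the dial. Origin: near its middle, underside. Leave it.
- airway_pink: loose pink oral airway, 85 x 40 x 12 mm, lying on the table. Leave it.
- laryngoscope: loose steel laryngoscope lying on the table in front of the unit: handle 30 mm thick and 150 mm long along its x, blade 110 mm along its +y. Leave it.
- syringe: loose 10 ml syringe, 120 mm long along its x, 30 mm wide, 18 mm high, lying to the right of the unit. Leave it.
- wipes_tub: loose white wipes tub, 110 mm in diameter, 172 mm tall. Origin: centre of its underside. Leave it.
- tape_roll: loose roll of white tape, 72 mm in diameter, 25 mm tall, lying flat. Leave it.
- face_mask: loose face mask with teal cushion and clear dome, 98 mm in diameter, 66 mm tall, standing on its cushion. Leave it.
- dial_front (a point): foremost point of the dial's rim (30 mm to the unit's -x from the axis), 12 mm above the deck; does not turn. A black bezel guard 22 mm tall rings the dial 37 to 51 mm from the axis but leaves this side open, 75 degrees either way of this point, where a finger reaches the rim. The deck before it is bare for 95 mm, to the unit's front edge.
- yellow_mark (a point): the yellow bar, 12 x 9 mm, on top of the bezel, 44 mm from the dial's axis: the wanted setting. The other five settings are white dots on the bezel, 'off' being the leftmost. The white line on the dial points at the present setting.

How it is judged:
On the way, in this order (a step that is already met when the one before it is completed fails the run):
1. the dial has clicked into the setting with the yellow mark (value of joint dial between 1.45 and 1.69 rad), for 0.3 s.
2. the green start key is pressed all the way down (value of joint start_key above 0.003 m), for 0.05 s.
At the end, for the whole second after the job is handed in: the dial rests in the yellow-marked detent (1.571 rad, within 0.12 rad), and the start key, having been pressed more than 3 of its 4 mm, is up again (all of step 1 and velocity of joint dial between -0.1 and 0.1 rad/s and value of joint start_key below 0.001 m); the robot touches nothing.
It fails at once if the start key is pressed while the dial stands at another setting (value of joint start_key above 0.002 m and (value of joint dial below 1.33 rad or value of joint dial above 1.81 rad)).
It fails at once if one of the things lying about is picked up or shifted by more than 20 mm (distance of any of canister, airway_teal, airway_pink, laryngoscope, syringe, wipes_tub, tape_roll, face_mask from where it was at the start of the episode above 0.02 m).
It also fails if it takes over 48 s, if anything falls off the work surface, if the arm or the gripper's body presses on something with over 40 N, if the wrist force passes 120 N, or if a joint passes its speed limit or range.

ROBOT

A 7-joint arm with a two-finger parallel gripper is mounted at the origin on the work surface. World frame = base frame: x ahead of the robot, y to its left, z up, the work surface at z = 0. Lengths are in m, angles in rad, forces in N, time in s.
With the tool pointing down it reaches from about 0.4 to 0.85 m from the base axis. Payload 10.4 kg.
Tool frame: the origin (TCP) lies between the finger pads; the fingertips stand 11 mm ahead of it and the grasp point (between the pads) lies 8 mm behind it; z points along the fingers, y is the direction in which the jaws open and shut (so a half turn about z gives the same grasp; the last joint's range is limited). The gripper opens to 87 mm and grips with 3 to 60 N. Pads are 19 mm wide; open, the fingers measure 117 mm over their backs; the gripper's body (75 mm by 190 mm) begins 51 mm behind the grasp point.
Start: joints at [-1.372, 0.332, -0.065, 1.46, 0.022, 1.35, -0.088], TCP at [0.137, 0.61, 0.234] pointing down, gripper open.
Joint ranges: [-2.6, 2.6], [-0.5, 2.12], [-1.47, 1.34], [0.16, 2.42], [-1.27, 4.41], [0.06, 2.06], [-2.6, 2.6]. Speed limits (rad/s): [2.22, 2.22, 2.79, 2.79, 3.14, 3.14, 3.14].

INTERFACE

Orientations are given as a unit quaternion [x, y, z, w].
In Python, from bench import r, eyes gives the robot as it stands.
- The arm moves only by the shell command python3 -m inch 'ROWS' [FORCE]. ROWS is a JSON object of lists of equal length, an entry for each row: "translation": the shift along the world's x, y, z scaled (see below), a list of three; "rot": the turn, a rotation vector about the world's x, y, z scaled (see below), a list of three; "jaw": the finger opening in mm, from 0 to 87. In form: {"translation": [[tx, ty, tz], ...], "rot": [[ax, ay, az], ...], "jaw": [jaw, ...]}. A call has 1 to 20 rows; each row is the pose to reach, as a shift and turn from the pose measured when the call began; what a row does not reach only later rows make up. The controller multiplies each number of a shift by 100 mm and each number of a turn by 60 degrees. A row lasts 1/10 s, in which the tool goes at most 50 mm and 8.59 degrees, less where a joint would pass 70% of its speed; a pose out of reach is approached as far as the arm can. A call with a number of a shift or a turn outside -1 to 1 is refused whole. A call with a gripper value outside its range is refused whole. The fingers move at their own pace and stop on an object; FORCE is the grip in N (left out, the last holds). Time passes only in rows, so rows that repeat a pose let the fingers close. It gives the time, the measured TCP pose, the force and the opening at its end, in the units of the state.
- r.read_state(): the state, without advancing time (a new reading comes with each control period).
- eyes.camera(name): name is "side" or "top"; returns the picture (420x560x3 uint8, blue, green, red); there is no depth.
- eyes.calibration(name): a dict with "fx", "fy", "cx", "cy" (pixels), "R" (3x3) and "t" (3): a world point X has camera coordinates R X + t. Camera axes: x right, y down, z forward; pixel columns grow to the right and rows downward; lengths in m; the calibration is good to about 2 mm. A picture is of the moment at which its call begins. calibration takes no time and is no camera call.
- r.close_job(): hands the job in, once; it reports no verdict.
The state is a dict: "time": time; "joint_positions": joint angles; "joint_vel": joint speeds; "joint_torque": joint torques, N m; "ee_pos": TCP position; "eef_rot": TCP orientation; "ft_force": force on the tool from outside, world axes, zero at the start; "torque": the same for the moment, N m; "width": finger opening in m.
Only numpy, scipy, OpenCV 4.12 (cv2) and the standard library are available. Lean on these libraries where they do the work, as an engineer would, in place of code of your own. Each camera call takes 0.05 s, during which the arm holds its last target. There are 200 camera calls.

## Working session

There is one attempt and no reset: what is moved stays moved. The work goes in short steps, Python scripts to look and compute and a shell command to move; the robot and the scene stay as the last step left them, time stands still between calls to the robot, and variables do not carry over. Pictures are saved under pics/ and viewed, about 8 in all and at most 12, crops included, and the job is handed in when it is done.

```bash
mkdir -p pics; python3 - <<'E'
from bench import r, eyes
import cv2
s=r.read_state(); print(s['time'],s['ee_pos'],s['eef_rot'],s['width'])
for n in ('top','side'):
    cv2.imwrite(f'pics/{n}0.png',eyes.camera(n)); c=eyes.calibration(n); print(n,c)
E
```

```text
0.0 [0.13740459 0.60934003 0.23275655] [ 1.10648338e-01  9.93859382e-01 -6.87383681e-04 -4.81678827e-05] 0.08696056373244801
top {'fx': 398.9984170038772, 'fy': 398.9984170038772, 'cx': 281.1640219333452, 'cy': 215.4056670405658, 'R': array([[-0.01310555, -0.99958636,  0.02559992],
       [-0.98837225,  0.00907129, -0.15178276],
       [ 0.15148775, -0.02729145, -0.9880823 ]]), 't': array([-0.02273955,  0.55025662,  0.86832284])}
side {'fx': 504.7794651187041, 'fy': 504.7794651187041, 'cx': 274.9695125269185, 'cy': 211.66698560684728, 'R': array([[ 0.92063615, -0.39017773,  0.01379955],
       [-0.26019994, -0.639534  , -0.72338942],
       [ 0.29107572,  0.6623878 , -0.69030234]]), 't': array([-0.49174748,  0.2134706 ,  1.13309301])}
```

View pics/top0.png

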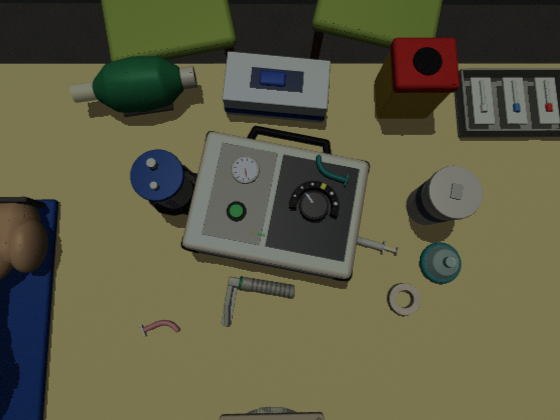

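View pics/side0.png

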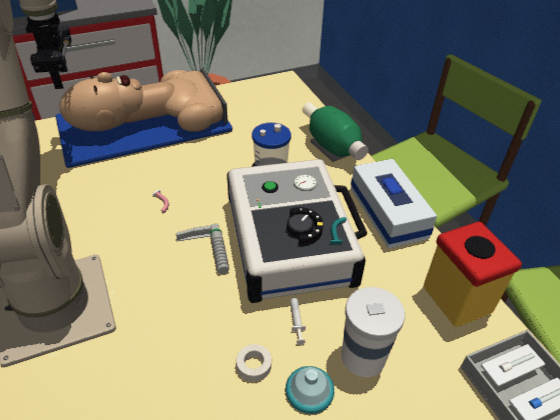

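The top view shows the dial near (315,206), the key near (236,211) and the yellow mark near (323,186). The side view shows the dial near (302,225) and the key near (270,186). Next I measure from both views.

```bash
cat > h.py <<'E'
import numpy as np, cv2
from bench import r, eyes
C={n:eyes.calibration(n) for n in('top','side')}
def ray(n,p):
    c=C[n]; d=c['R'].T@np.array([(p[0]-c['cx'])/c['fx'],(p[1]-c['cy'])/c['fy'],1]); return -c['R'].T@c['t'],d/np.linalg.norm(d)
def plane(n,p,z):
    o,d=ray(n,p); return o+d*(z-o[2])/d[2]
def tri(a,b):
    A=np.zeros((3,3));v=np.zeros(3)
    for n,p in(('top',a),('side',b)):
        o,d=ray(n,p);P=np.eye(3)-np.outer(d,d);A+=P;v+=P@o
    return np.linalg.solve(A,v)
def proj(n,X):
    c=C[n];q=c['R']@X+c['t'];return np.array([c['fx']*q[0]/q[2]+c['cx'],c['fy']*q[1]/q[2]+c['cy']])
def blob(img,lo,hi,box):
    x0,y0,x1,y1=box
    m=cv2.inRange(cv2.cvtColor(img,cv2.COLOR_BGR2HSV)[y0:y1,x0:x1],lo,hi)
    k,_,st,ce=cv2.connectedComponentsWithStats(m)
    return [(int(st[i,4]),(ce[i]+[x0,y0]).round(2)) for i in range(1,k) if st[i,4]>3]
E
python3 - <<'E'
from h import *
T=cv2.imread('pics/top0.png');S=cv2.imread('pics/side0.png')
B={'top':(225,165,345,225),'side':(255,175,330,245)}
for n,I in(('top',T),('side',S)):
    print(n,'green',blob(I,(50,120,40),(80,255,255),B[n]),'yel',blob(I,(20,130,100),(35,255,255),B[n]))
    print(n,'white',blob(I,(0,0,120),(180,70,255),(285,175,345,225) if n=='top' else(283,200,330,245)))
a=cv2.resize(T[170:230,280:350],None,fx=8,fy=8,interpolation=cv2.INTER_CUBIC)
b=cv2.resize(S[195:250,275:332],None,fx=8,fy=8,interpolation=cv2.INTER_CUBIC)
b=cv2.copyMakeBorder(b,0,480-440,0,0,cv2.BORDER_CONSTANT)
cv2.imwrite('pics/c.png',cv2.resize(np.hstack([a,b]),None,fx=.78,fy=.78))
E
```

```text
top green [(153, array([235.72, 210.33]))] yel [(21, array([323.1 , 185.76]))]
top white [(11, array([309.27, 197.64])), (4, array([335.25, 203.  ]))]
side green [(88, array([269.64, 185.62])), (4, array([259.5, 206.5]))] yel [(22, array([319.5 , 223.36]))]
side white [(179, array([300.06, 201.78])), (21, array([304.14, 217.38])), (4, array([317.  , 216.25])), (8, array([317.12, 230.12])), (9, array([309.67, 234.89]))]
```

View pics/c.png

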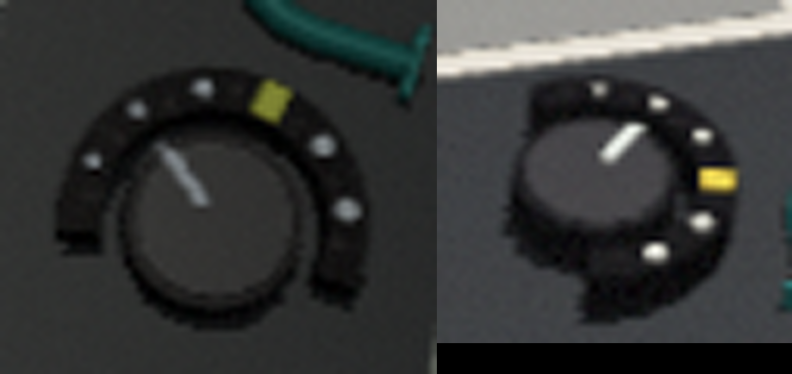

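The crop shows the white pointer at the second dot (0.524 rad), two clicks clockwise short of yellow. Next I get the geometry from the dots, the yellow mark and the key in both views.

```bash
python3 - <<'E'
from h import *
from scipy.optimize import least_squares
t=np.array([(92,160),(137,110),(203,88),(271,101),(323,146),(347,210)])/6.24+[280,170]-.44
s=(np.array([(600,90),(657,103),(702,135),(718,180),(702,222),(656,252)])-[437,0])/6.24+[275,195]-.44
P=np.array([tri(a,b) for a,b in zip(t,s)]); print(P.round(4))
f=least_squares(lambda q:np.hypot(*(P[:,:2]-q[:2]).T)-q[2],[*P[:,:2].mean(0),.044]).x
K=tri((235.72,210.33),(269.64,185.62)); print('fit',f,'key',K, 'zbezel',P[:,2].mean())
z=P[:,2].mean(); 
for n,q in(('top',t),('side',s)):
    Q=np.array([plane(n,p,.142) for p in q]); print(n,least_squares(lambda q:np.hypot(*(Q[:,:2]-q[:2]).T)-q[2],[*Q[:,:2].mean(0),.044]).x)
c=f[:2]; d=K[:2]-c
yaw=np.arctan2(d[1],d[0])-np.arctan2(.155,-.04)
print('dist',np.hypot(*d),'yaw',yaw)
ang=np.unwrap(np.arctan2(P[:,1]-c[1],P[:,0]-c[0])); print('dots deg',np.degrees(ang))
print('pointer', np.degrees([np.arctan2(*(lambda a:(a[1],a[0]))(plane('top',(309.27,197.64),.144)[:2]-c)),np.arctan2(*(lambda a:(a[1],a[0]))(plane('side',(304.14,217.38),.144)[:2]-c))]))
R=np.array([[np.cos(yaw),-np.sin(yaw)],[np.sin(yaw),np.cos(yaw)]])
print('front dir',R@[-1,0],'left',R@[0,1]); print(r.read_state()['joint_positions'])
E
```

```text
[[ 0.5749 -0.0532  0.1442]
 [ 0.5912 -0.0682  0.145 ]
 [ 0.5985 -0.09    0.1455]
 [ 0.594  -0.1124  0.1447]
 [ 0.5791 -0.1291  0.1448]
 [ 0.5576 -0.1363  0.1448]]
fit [ 0.55463467 -0.09241282  0.04404022] key [0.54741693 0.06736759 0.12792334] zbezel 0.1448227030941991
top [ 0.55619052 -0.09295273  0.04413088]
side [ 0.55570237 -0.09018776  0.04367008]
dist 0.15994334820922276 yaw -0.207412051587891
dots deg [ 62.65868349  33.55157492   3.08560396 -26.86851087 -56.35780028
 -86.15594504]
pointer [27.9779911  37.24089816]
front dir [-0.97856712  0.20592811] left [0.20592811 0.97856712]
[-1.37158942  0.33281237 -0.06470852  1.46085845  0.02159506  1.34993526
 -0.08848048]
```

```bash
python3 -m inch '{"translation":[[0.35,-0.35,0.1],[0.7,-0.7,0.2],[1,-1,0.2],[1,-1,0.2]],"rot":[[0,0,0],[0,0,0],[0,0,0],[0,0,0]],"jaw":[60,30,0,0]}' 10
python3 -m inch '{"translation":[[0.35,-0.35,0],[0.7,-0.7,0],[1,-1,0],[1,-1,0]],"rot":[[0,0,0],[0,0,0],[0,0,0],[0,0,0]],"jaw":[0,0,0,0]}'
python3 -m inch '{"translation":[[0.35,-0.35,0],[0.7,-0.7,0],[1,-1,0],[1,-1,0]],"rot":[[0,0,0],[0,0,0],[0,0,0],[0,0,0]],"jaw":[0,0,0,0]}'
python3 -m inch '{"translation":[[0.1,-0.4,0],[0.2,-0.8,0],[0.2,-1,0],[0.2,-1,0]],"rot":[[0,0,0],[0,0,0],[0,0,0],[0,0,0]],"jaw":[0,0,0,0]}'
python3 -m inch '{"translation":[[0.1,-0.4,0],[0.2,-0.8,0],[0.2,-1,0],[0.2,-1,0]],"rot":[[0,0,0],[0,0,0],[0,0,0],[0,0,0]],"jaw":[0,0,0,0]}'
python3 -m inch '{"translation":[[0.1,-0.4,0],[0.2,-0.8,0],[0.2,-1,0],[0.2,-1,0]],"rot":[[0,0,0],[0,0,0],[0,0,0],[0,0,0]],"jaw":[0,0,0,0]}'
```

```text
time: 0.5
ee_pos: [0.2435, 0.505, 0.2534]
eef_rot: [0.115, 0.993, -0.001, 0.001]
ft_force: [0.2, 0.8, -0.4]
width: 0.0626
time: 0.9
ee_pos: [0.3489, 0.3996, 0.2534]
eef_rot: [0.12, 0.993, -0.002, 0.002]
ft_force: [-0.2, 0.1, 1.3]
width: 0.031
time: 1.3
ee_pos: [0.4534, 0.2935, 0.2533]
eef_rot: [0.125, 0.992, -0.003, 0.003]
ft_force: [-0.0, -0.1, 0.7]
width: 0.0025
time: 1.7
ee_pos: [0.4739, 0.1905, 0.2533]
eef_rot: [0.127, 0.992, -0.003, 0.003]
ft_force: [0.4, 0.1, 0.5]
width: 0.0002
time: 2.1
ee_pos: [0.4942, 0.0884, 0.2533]
eef_rot: [0.129, 0.992, -0.003, 0.003]
ft_force: [-0.5, 0.8, 0.8]
width: 0.0003
time: 2.5
ee_pos: [0.5143, -0.013, 0.2532]
eef_rot: [0.131, 0.991, -0.004, 0.003]
ft_force: [-0.7, 0.6, 0.1]
width: 0.0006
```

```bash
python3 -m inch '{"translation":[[-0.05,-0.4,0],[-0.08,-0.75,-0.2],[-0.08,-0.75,-0.6],[-0.08,-0.75,-0.85],[-0.08,-0.75,-0.85],[-0.08,-0.75,-0.85]],"rot":[[0,0,0.05],[0,0,0.05],[0,0,0.05],[0,0,0.05],[0,0,0.05],[0,0,0.05]],"jaw":[0,0,0,0,0,0]}'
python3 - <<'E'
from h import *
T=eyes.camera('top');S=eyes.camera('side')
a=cv2.resize(T[150:250,220:350],None,fx=3,fy=3,interpolation=cv2.INTER_CUBIC)
b=cv2.resize(S[150:250,215:345],None,fx=3,fy=3,interpolation=cv2.INTER_CUBIC)
cv2.imwrite('pics/d.png',np.hstack([a,b]))
E
```

```text
time: 3.1
ee_pos: [0.5069, -0.0863, 0.1687]
eef_rot: [0.104, 0.995, -0.003, 0.003]
ft_force: [1.1, -0.4, 0.9]
width: 0.0005
```

View pics/d.png

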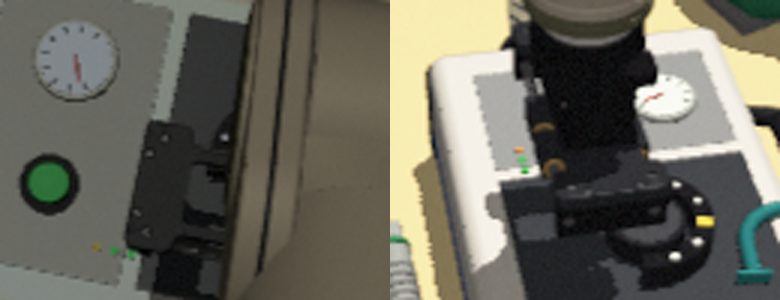

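The hand is over the deck in front of the dial and hides it in the top view. In the side view the fingertips sit just in front of the rim, clear of the guard. I'll lower, then creep in until contact.

```bash
python3 -m inch '{"translation":[[0,-0.04,-0.15],[0,-0.05,-0.27],[0,-0.05,-0.27],[0,-0.05,-0.27]],"rot":[[0,0,0],[0,0,0],[0,0,0],[0,0,0]],"jaw":[0,0,0,0]}'
python3 -m inch '{"translation":[[0.02,-0.004,0],[0.04,-0.008,0],[0.05,-0.01,0],[0.05,-0.01,0]],"rot":[[0,0,0],[0,0,0],[0,0,0],[0,0,0]],"jaw":[0,0,0,0]}'
python3 -m inch '{"translation":[[0.01,-0.002,0],[0.02,-0.004,0],[0.02,-0.004,0]],"rot":[[0,0,0],[0,0,0],[0,0,0]],"jaw":[0,0,0]}'
python3 -m inch '{"translation":[[0.01,-0.002,0],[0.02,-0.004,0],[0.02,-0.004,0]],"rot":[[0,0,0],[0,0,0],[0,0,0]],"jaw":[0,0,0]}'
```

```text
time: 3.6
ee_pos: [0.5077, -0.0918, 0.1432]
eef_rot: [0.104, 0.995, -0.003, 0.004]
ft_force: [-0.5, -0.3, 0.2]
width: 0.0005
time: 4.0
ee_pos: [0.5129, -0.0929, 0.1433]
eef_rot: [0.104, 0.995, -0.003, 0.004]
ft_force: [0.4, -0.0, -0.9]
width: 0.0002
time: 4.3
ee_pos: [0.5146, -0.0933, 0.1432]
eef_rot: [0.104, 0.995, -0.003, 0.004]
ft_force: [-2.0, 0.6, 2.4]
width: 0.0007
time: 4.6
ee_pos: [0.515, -0.0935, 0.143]
eef_rot: [0.104, 0.995, -0.003, 0.002]
ft_force: [-11.0, 2.0, 8.9]
width: 0.0005
```

```bash
python3 -m inch '{"translation":[[0.006,0.03,0],[0.012,0.06,0],[0.019,0.09,0],[0.025,0.12,0],[0.029,0.14,0],[0.029,0.14,0]],"rot":[[0,0,0],[0,0,0],[0,0,0],[0,0,0],[0,0,0],[0,0,0]],"jaw":[0,0,0,0,0,0]}'
python3 -m inch '{"translation":[[-0.05,0.01,0],[-0.12,0.025,0],[-0.12,0.025,0]],"rot":[[0,0,0],[0,0,0],[0,0,0]],"jaw":[0,0,0]}'
python3 - <<'E'
from h import *
S=eyes.camera('side')
print(blob(S,(0,0,120),(180,70,255),(283,200,330,245)))
cv2.imwrite('pics/e.png',cv2.resize(S[190:250,270:335],None,fx=7,fy=7,interpolation=cv2.INTER_CUBIC))
E
```

```text
time: 5.2
ee_pos: [0.5176, -0.0794, 0.1429]
eef_rot: [0.104, 0.995, -0.003, 0.002]
ft_force: [-3.7, -2.2, 0.5]
width: 0.0003
time: 5.5
ee_pos: [0.5052, -0.0763, 0.1431]
eef_rot: [0.104, 0.995, -0.003, 0.002]
ft_force: [-0.5, 0.2, 0.1]
width: 0.0007
[(106, array([309.25, 201.29])), (4, array([300.5, 208.5])), (5, array([310., 211.])), (11, array([305.45, 216.18])), (5, array([317.2, 216.4])), (9, array([317., 230.])), (9, array([309.67, 234.89]))]
```

View pics/e.png

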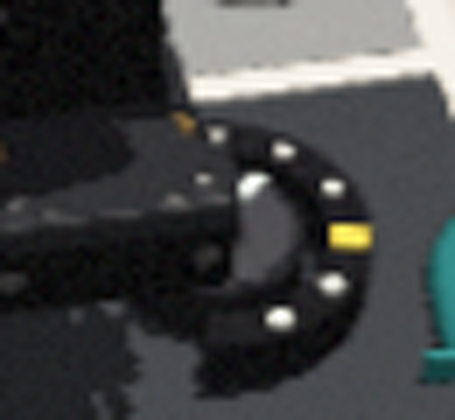

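The pointer tip is still at the second dot, (255,183) in the crop, so the stroke slipped and the dial didn't move. Each call starts from the measured pose, so the press from the previous call was lost. I'll press and stroke in one call, then back further off to look.

```bash
python3 -m inch '{"translation":[[-0.03,-0.15,0],[-0.03,-0.17,0],[0.05,-0.18,0],[0.1,-0.18,0],[0.116,-0.18,0],[0.118,-0.18,0],[0.124,-0.15,0],[0.13,-0.12,0],[0.136,-0.09,0],[0.142,-0.06,0],[0.148,-0.03,0],[0.152,-0.01,0],[0.152,-0.01,0]],"rot":[[0,0,0],[0,0,0],[0,0,0],[0,0,0],[0,0,0],[0,0,0],[0,0,0],[0,0,0],[0,0,0],[0,0,0],[0,0,0],[0,0,0],[0,0,0]],"jaw":[0,0,0,0,0,0,0,0,0,0,0,0,0]}'
python3 -m inch '{"translation":[[-0.1,0.02,0],[-0.35,0.07,0],[-0.35,0.07,0]],"rot":[[0,0,0],[0,0,0],[0,0,0]],"jaw":[0,0,0]}'
python3 - <<'E'
from h import *
S=eyes.camera('side')
print(blob(S,(0,0,120),(180,70,255),(283,200,330,245)))
cv2.imwrite('pics/f.png',cv2.resize(S[190:250,270:335],None,fx=7,fy=7,interpolation=cv2.INTER_CUBIC))
E
```

```text
time: 6.85
ee_pos: [0.5185, -0.0765, 0.1426]
eef_rot: [0.104, 0.995, -0.002, -0.001]
ft_force: [-17.0, 2.1, 11.5]
width: 0.0007
time: 7.15
ee_pos: [0.4818, -0.0686, 0.1422]
eef_rot: [0.103, 0.995, -0.002, -0.002]
ft_force: [0.8, 0.4, 0.4]
width: 0.0003
[(173, array([301.97, 201.74])), (4, array([300.5, 208.5])), (5, array([310., 211.])), (5, array([317.2, 216.4])), (24, array([306.5 , 219.46])), (9, array([317., 230.])), (9, array([309.67, 234.89]))]
```

View pics/f.png

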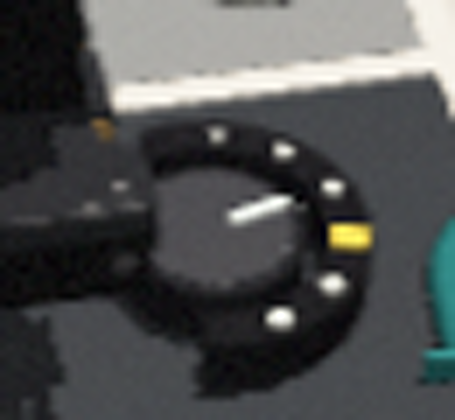

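The pointer line, (230,215) to (290,200), now aims at the third dot, so one click has been gained. I'll repeat the same stroke.

```bash
python3 -m inch '{"translation":[[0.1,-0.2,0],[0.2,-0.25,0],[0.284,-0.257,0],[0.334,-0.257,0],[0.35,-0.257,0],[0.352,-0.257,0],[0.358,-0.227,0],[0.364,-0.197,0],[0.37,-0.167,0],[0.376,-0.137,0],[0.382,-0.107,0],[0.386,-0.087,0],[0.386,-0.087,0]],"rot":[[0,0,0],[0,0,0],[0,0,0],[0,0,0],[0,0,0],[0,0,0],[0,0,0],[0,0,0],[0,0,0],[0,0,0],[0,0,0],[0,0,0],[0,0,0]],"jaw":[0,0,0,0,0,0,0,0,0,0,0,0,0]}'
python3 -m inch '{"translation":[[-0.1,0.02,0],[-0.35,0.07,0],[-0.35,0.07,0]],"rot":[[0,0,0],[0,0,0],[0,0,0]],"jaw":[0,0,0]}'
python3 - <<'E'
from h import *
S=eyes.camera('side')
print(blob(S,(0,0,120),(180,70,255),(283,200,330,245)))
cv2.imwrite('pics/g.png',cv2.resize(S[190:250,270:335],None,fx=7,fy=7,interpolation=cv2.INTER_CUBIC))
E
```

```text
time: 8.5
ee_pos: [0.5187, -0.076, 0.1418]
eef_rot: [0.103, 0.995, -0.002, -0.006]
ft_force: [-18.6, 3.1, 14.4]
width: 0.0003
time: 8.8
ee_pos: [0.4819, -0.068, 0.1414]
eef_rot: [0.103, 0.995, -0.001, -0.007]
ft_force: [1.2, 1.0, 0.3]
width: 0.0007
[(171, array([302.16, 201.73])), (4, array([300.5, 208.5])), (5, array([310., 211.])), (5, array([317.2, 216.4])), (27, array([307.85, 222.74])), (9, array([317., 230.])), (9, array([309.67, 234.89]))]
```

View pics/g.png

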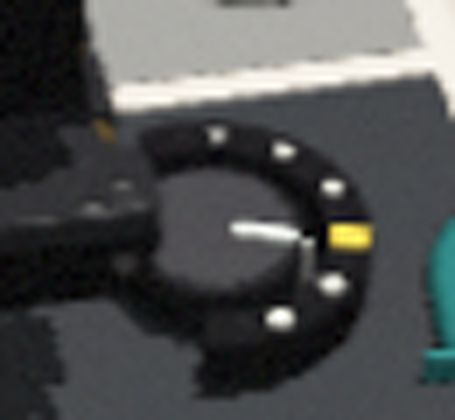

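The pointer line, (235,228) to (300,235), now aims at the yellow bar. Next I lift and go to the key.

```bash
python3 -m inch '{"translation":[[0,0,0.2],[0,0,0.4],[0.2,0.4,0.4],[0.4,0.8,0.4],[0.4,0.8,0.4],[0.4,0.8,0.4]],"rot":[[0,0,0],[0,0,0],[0,0,0],[0,0,0],[0,0,0],[0,0,0]],"jaw":[0,0,0,0,0,0]}'
python3 -m inch '{"translation":[[0.12,0.26,0],[0.24,0.53,0],[0.24,0.53,0],[0.24,0.53,0]],"rot":[[0,0,0],[0,0,0],[0,0,0],[0,0,0]],"jaw":[0,0,0,0]}'
```

```text
time: 9.45
ee_pos: [0.5241, 0.0132, 0.1815]
eef_rot: [0.101, 0.995, -0.002, -0.006]
ft_force: [-0.4, -0.1, 0.8]
width: 0.0004
time: 9.85
ee_pos: [0.5482, 0.0653, 0.1813]
eef_rot: [0.102, 0.995, -0.002, -0.006]
ft_force: [0.6, -1.3, -0.1]
width: 0.0007
```

```bash
python3 -m inch '{"translation":[[-0.01,0.02,-0.2],[-0.01,0.02,-0.35],[-0.01,0.02,-0.35],[-0.01,0.02,-0.35]],"rot":[[0,0,0],[0,0,0],[0,0,0],[0,0,0]],"jaw":[0,0,0,0]}'
python3 -m inch '{"translation":[[0,0,-0.03],[0,0,-0.06],[0,0,-0.09],[0,0,-0.11],[0,0,-0.11],[0,0,-0.11]],"rot":[[0,0,0],[0,0,0],[0,0,0],[0,0,0],[0,0,0],[0,0,0]],"jaw":[0,0,0,0,0,0]}'
```

```text
time: 10.25
ee_pos: [0.5472, 0.066, 0.1468]
eef_rot: [0.102, 0.995, -0.002, -0.006]
ft_force: [1.0, 0.4, 0.6]
width: 0.0004
time: 10.85
ee_pos: [0.5476, 0.0657, 0.1365]
eef_rot: [0.103, 0.995, -0.002, -0.005]
ft_force: [-1.6, -1.6, 7.0]
width: 0.0002
```

7 N is above the 4.8 N needed for full travel. I'll press slightly further to confirm the stop, then lift and check.

```bash
python3 -m inch '{"translation":[[0,0,-0.01],[0,0,-0.02],[0,0,-0.02],[0,0,-0.02]],"rot":[[0,0,0],[0,0,0],[0,0,0],[0,0,0]],"jaw":[0,0,0,0]}'
python3 -m inch '{"translation":[[0,0,0.1],[0,0,0.4],[0,0,0.8],[-0.4,0,1],[-0.8,0,1],[-1,0,1],[-1,0,1]],"rot":[[0,0,0],[0,0,0],[0,0,0],[0,0,0],[0,0,0],[0,0,0],[0,0,0]],"jaw":[0,0,0,0,0,0,0]}'
python3 -m inch '{"translation":[[-0.2,0.4,0],[-0.4,0.8,0],[-0.4,1,0],[-0.4,1,0],[-0.4,1,0]],"rot":[[0,0,0],[0,0,0],[0,0,0],[0,0,0],[0,0,0]],"jaw":[0,0,0,0,0]}'
python3 - <<'E'
from h import *
S=eyes.camera('side');T=eyes.camera('top')
g=[blob(T,(50,120,40),(80,255,255),(225,165,345,225)),blob(S,(50,120,40),(80,255,255),(255,175,330,245))];print(g)
a=cv2.resize(T[140:320,130:460],None,fx=2,fy=2);b=cv2.resize(S[170:270,220:340],None,fx=3.6,fy=3.6)[:, :432]
cv2.imwrite('pics/h.png',cv2.resize(np.hstack([a,b]),(780,258),interpolation=cv2.INTER_AREA))
E
```

```text
time: 11.25
ee_pos: [0.5477, 0.0656, 0.1362]
eef_rot: [0.103, 0.995, -0.002, -0.005]
ft_force: [-8.5, -2.4, 19.4]
width: 0.0004
time: 11.95
ee_pos: [0.4459, 0.0659, 0.2367]
eef_rot: [0.102, 0.995, -0.001, -0.005]
ft_force: [0.4, -0.2, 0.4]
width: 0.0009
time: 12.45
ee_pos: [0.4063, 0.1657, 0.2366]
eef_rot: [0.102, 0.995, -0.001, -0.005]
ft_force: [0.0, -0.6, 0.2]
width: 0.0005
[[(154, array([235.68, 210.31]))], [(85, array([269.49, 185.55])), (4, array([259.5, 206.5]))]]
```

View pics/h.png

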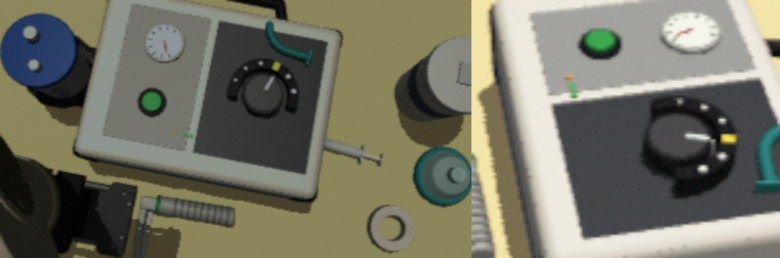

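Both views show the pointer at yellow. The key blob is within 0.2 px of where it started, so it is up. The arm is clear and the loose things in view haven't moved.

```bash
python3 -c "
from bench import r
print(r.close_job())"
```

```text
the job is handed in; nothing more can be done
None
```

The dial is at the yellow mark, and the start key was pressed fully down and has come up again. I handed the job in at about 12.5 s of the 48 s allowed.

- **Dial:** it started at the second dot, two clicks short of yellow. My first stroke slipped and left it there. Two firmer strokes, at about 17–19 N, each moved it one click. Pictures after each stroke showed the pointer at the third dot, then at yellow.
- **Key:** I pressed it only after the dial read yellow. The force reached 7 N, then rose to 19 N with only 0.3 mm more movement, so it was against its stop.
- **Last checks:** both cameras show the pointer at yellow. The key is within 0.2 px of where it began, so it is up. The arm is clear with about 0 N on the wrist, and the loose things in view look unmoved (judged by eye). The pink airway was outside that last picture, but the arm did not work near it.

No final check failed or disagreed.

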